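# Seat the condenser lens in the three-point holder of the backlight

## Task

Take the large domed condenser lens out of the blue tray, lay it on the three pads of the lens holder and work it under the lips until it bears on both fixed points, then slide the jaw up firmly against it, so that the lens lies flat, is held by all three points and cannot rock once you let go. Hold the lens by its metal rim, never touch the glass, and do not drop it or force it: set it down and clamp it gently. Leave the other two optics where they are in the tray.

Things in the scene. Friction and masses are not known exactly. Their poses are not given: they have to be found in the camera images.
- lens: The condenser lens: clear glass dome in a dark metal rim, the largest round optic in the tray. Rim 60 mm across, 14 mm high, about 0.16 kg; the dome (49 mm across) stands 7.5 mm above the rim. Lies flat, dome up. Origin: centre of the underside; z up.
- lens_glass: The lens's glass, not to be touched by the fingers. Same origin and axes as lens; the dome lies 14 to 21.5 mm above it, within 24.5 mm of the axis.
- lens_small: A smaller domed lens in the same tray, rim 42 mm across, 12 mm high; stays there. Origin: centre of the underside.
- filter: A flat filter glass in a low ring in the same tray, 51 mm across, 7 mm high; stays there. Origin: centre of the underside.
- tray: Fixed blue open tray, 210 (its x) by 310 (its y) by 32 mm high, walls and floor 3 mm thick. The three optics lie about 92 mm apart in a row along its y axis, within 15 mm of its middle in x, in any order. Origin: centre of the underside.
- holder: Fixed grey backlight box with the lens holder on its aluminium top plate, 210 (x) by 160 mm (y), plate top 40 mm above the bench. Origin: centre of the underside; its x runs from the sliding jaw towards the two fixed points, its z up.
- seat (a point): Home place of the lens: where the centre of its underside lies when it is seated. Axes as holder. At the height of the tops of the three support pads (10 mm discs, 4 mm above the plate, 24.5 mm from this point, at 180 and +-60 degrees from x). The pads still carry the lens when it is laid up to 10 mm back along -x.
- point_left: Fixed holding point at the seat's +x, +y side (45 degrees): upright 8 mm pin, its face 30 mm from the seat's axis, on an arm 12 mm wide, with a lip overhanging the pin face by 3 mm, 20.5 to 24.5 mm above the plate (2.5 mm above a seated rim). The rim goes under the lip sideways: lay the lens about 9 mm short along -x. Origin: pin face at plate height; its x points to the seat.
- point_right: The same holding point at the seat's +x, -y side (-45 degrees), same pin and lip. The dry rim grips (friction about 0.6): merely pushed on by the jaw, the lens tends to stick on one fixed point with the other clear by a tenth of a millimetre. Slid against both points first, until the sideways forces balance, or turned a little to and fro under light load, it bears on both.
- jaw_tip: The third holding point, on the front of the sliding jaw: same pin and lip, pointing along holder +x. Origin: pin face at plate height. Metal on metal: once all three points touch, the force rises steeply within a fraction of a millimetre. A clamping force of a few newtons is right; more than 20 N on a point is too hard.
- jaw_knob (a point): Middle of the upright round knob by which the jaw is pushed: 16 mm across, 28 mm tall, from 17 to 45 mm above the plate (this point 31 mm above it), 42 mm behind the jaw's pin face. The jaw's block under it is 40 by 30 mm and its top is 17 mm above the plate.
- jaw (a joint): Travel of the jaw along holder +x, in m: 0 fully back, 0.027 fully forward; about 0.022 when the pin meets a seated lens. It starts at 0 to 0.005. It slides stiffly (about 5 N to keep it moving) and stays where it is left, holding up to about 5 N against the lens.
Not all that is in view belongs to the job. Leave any orange, pink or yellow look-alike of the lens alone.

How it is judged:
By the outcome, as a careful person would: the job done as asked, in the order asked, and still so for the second after the job is handed in, with the robot touching nothing.
It also fails if it takes over 64 s, if anything falls off the work surface, if the arm or the gripper's body presses on something with over 40 N, if the wrist force passes 120 N, or if a joint passes its speed limit or range.

## Robot

A 6-joint arm with a two-finger parallel gripper is mounted at the origin on the work surface. World frame = base frame: x ahead of the robot, y to its left, z up, the work surface at z = 0. Lengths are in m, angles in rad, forces in N, time in s.
With the tool pointing down it reaches from about 0.3 to 0.875 m from the base axis. Payload 6.4 kg.
Tool frame: the origin (TCP) lies at the very end of the fingers, on their centre line; the grasp point (between the pads) lies 19 mm behind it; z points along the fingers, y is the line along which they close (so a half turn about z gives the same grasp; the last joint's range is limited). The gripper opens to 85 mm and grips with 20 to 120 N. Pads are 22 mm wide; open, the fingers measure 114 mm over their backs; the gripper's body (76 mm by 85 mm) begins 54 mm behind the grasp point. The pads swing forward as they close: fully open they stand 13 mm farther back than shut.
Start: joints at [-1.306, 0.181, 1.607, -0, 1.354, -0.206], TCP at [0.261, -0.512, 0.205] pointing down, gripper open.
Joint ranges: [-2.99, 2.99], [-0.89, 2.07], [0.3, 2.58], [-1.14, 4.28], [0, 2.63], [-3.12, 3.12]. Speed limits (rad/s): [2.57, 2.57, 3.01, 3.14, 3.14, 3.14].

## Interface

Orientations are given as a unit quaternion [w, x, y, z].
In Python, from bench import * gives the robot as it stands. The module is installed in compiled form; this text tells all that it offers.
- The arm moves only by the tool arm_command, never from a script. Its arguments are lists of equal length, an entry for each row: "dp": the shift along the tool's x, y, z in units of 0.25 m (1.0 is 0.25 m), a list of three; "turn": the turn, a rotation vector about the tool's x, y, z in units of 30 degrees (1.0 is 30 degrees), a list of three; "jaw": the opening, from 0 (shut) to 1 (fully open). A call has 1 to 5 rows; each row is the pose to reach, as a shift and turn from the pose commanded when the call began, along the tool's axes at that moment; what a row does not reach only later rows make up. A row lasts 1/8 s, in which the tool goes at most 62.5 mm and 10.7 degrees, less where a joint would pass 70% of its speed; a pose out of reach is approached as far as the arm can. A call with a number of a shift or a turn outside -1 to 1 is refused whole. A call with a gripper value outside its range is refused whole. The fingers move at their own pace and stop on an object; the grip force is fixed at half the most. Time passes only in rows, so rows that repeat a pose let the fingers close. It gives the time, the measured TCP pose, the force, the opening and the grip force at its end, in the units of the state.
- get_obs(): the state, without advancing time (a new reading comes with each control period).
- camera(name): name is "side" or "top"; returns the picture (420x560x3 uint8, blue, green, red); there is no depth.
- get_calibration(name): a dict with "camera_matrix" (3x3 intrinsics, pixels), "R" (3x3) and "t" (3): a world point X has camera coordinates R X + t. Camera axes: x right, y down, z forward; pixel columns grow to the right and rows downward; lengths in m; the calibration is good to about 2 mm. A picture is of the moment at which its call begins. get_calibration takes no time and is no camera call.
- hand_in(): hands the job in; it is judged then, once.
The state is a dict: "time_s": time; "q": joint angles; "dq": joint speeds; "joint_efforts": joint torques, N m; "eef_pos": TCP position; "eef_rot": TCP orientation; "wrist_force": force on the tool from outside, world axes, zero at the start; "torque": the same for the moment, N m; "opening": opening from 0.0 (shut) to 1.0 (fully open); "grasp_force": force on a finger pad.
Only numpy, scipy, OpenCV 4.12 (cv2) and the standard library are available. Lean on these libraries where they do the work, as an engineer would, in place of code of your own. Each camera call takes 0.05 s, during which the arm holds its last target. There are 200 camera calls.

## Working session

There is one attempt and no reset: what is moved stays moved. The work goes in short steps, Python scripts to look and compute and a tool call to move; the robot and the scene stay as the last step left them, time stands still between calls to the robot, and variables do not carry over. Pictures are saved under pics/ and viewed, at most 10 in all, crops included, and the job is handed in when it is done.

Besides the shell and the picture viewer there is one more tool, called in YAML: its name, and indented under it one key for each argument. arm_command: Moves the arm, as the interface text tells. Its arguments: {"type":"object","properties":{"dp":{"type":"array"},"turn":{"type":"array"},"jaw":{"type":"array"}},"required":["dp","turn","jaw"]}

```bash
mkdir -p pics
cat > h.py <<'E'
from bench import *
import numpy as np, cv2
from scipy.spatial.transform import Rotation as Ro
def cal(n):
    c=get_calibration(n); return np.array(c["camera_matrix"]),np.array(c["R"]),np.array(c["t"])
def ray(n,px,z):
    K,R,t=cal(n); d=R.T@np.linalg.solve(K,[px[0],px[1],1]); C=-R.T@t
    return C+d*(z-C[2])/d[2]
def proj(n,X):
    K,R,t=cal(n); p=K@(R@np.array(X)+t); return p[:2]/p[2]
def rot(o): 
    q=o["eef_rot"]; return Ro.from_quat([q[1],q[2],q[3],q[0]])
E
python3 - <<'E'
from h import *
o=get_obs(); print({k:np.round(v,4) for k,v in o.items()})
for n in("top","side"):
    im=camera(n); cv2.imwrite(f"pics/{n}0.png",im)
    K,R,t=cal(n); print(n,K[0,0],-R.T@t, R[2])
a=cv2.imread("pics/top0.png");b=cv2.imread("pics/side0.png")
E
```

```text
{'time_s': np.float64(0.0), 'q': array([-1.3063,  0.1815,  1.608 , -0.    ,  1.3538, -0.2063]), 'dq': array([ 0.0004, -0.0012,  0.0008, -0.0008, -0.0002, -0.0013]), 'joint_efforts': array([ 7.00000e-04, -4.44867e+01, -3.51336e+01, -3.00000e-04,
        8.90000e-03,  0.00000e+00]), 'eef_pos': array([ 0.2607, -0.5118,  0.2043]), 'eef_rot': array([-9.000e-04,  9.724e-01,  2.332e-01, -0.000e+00]), 'wrist_force': array([-0.7158, -1.1177,  0.0999]), 'torque': array([ 0.0033, -0.0057, -0.0598]), 'grasp_force': np.float64(0.0), 'opening': np.float64(1.0009)}
top 523.8880645237297 [ 0.48694562 -0.07431114  1.21413285] [ 0.06157538 -0.00712981 -0.99807697]
side 418.6412980547711 [0.20696837 0.66092249 0.57033644] [ 0.36386542 -0.7769179  -0.51380983]
```

View pics/top0.png

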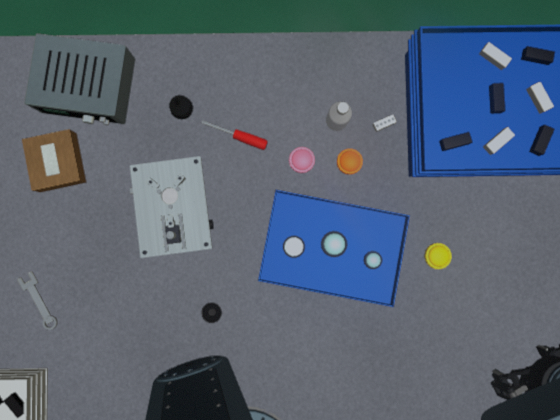

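View pics/side0.png

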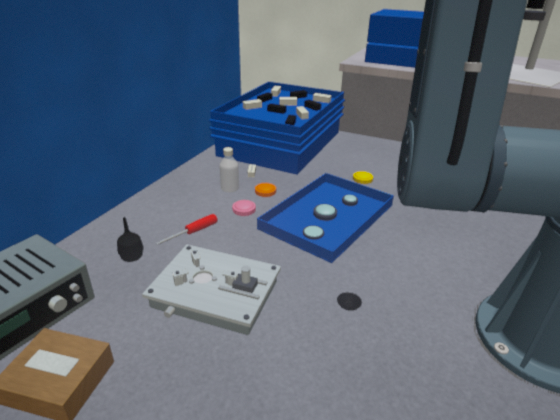

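Top view candidates: the tray holds a flat whitish disc at (293,246), the largest greenish dome at (334,243) and a small dome at (373,260). Outside it are pink (302,159), orange (350,161) and yellow (438,256) look-alikes. The one at (334,243) fits: it is the largest round optic in the tray, domed with a dark rim. The holder is at (172,207), with the jaw at (174,233) and the fixed points at (152,183) and (184,180). I'll confirm this in an enlarged crop.

Run:
```python
from h import *
a=cv2.imread("pics/top0.png")
c1=cv2.resize(a[185:310,255:415],None,fx=2.5,fy=2.5,interpolation=cv2.INTER_CUBIC)
c2=cv2.resize(a[150:262,125:220],None,fx=4.2,fy=4.2,interpolation=cv2.INTER_CUBIC)
H=max(c1.shape[0],c2.shape[0])
p=lambda c:cv2.copyMakeBorder(c,0,H-c.shape[0],0,0,cv2.BORDER_CONSTANT)
cv2.imwrite("pics/crop1.png",np.hstack([p(c1),p(c2)]));print(c1.shape,c2.shape)
hsv=cv2.cvtColor(a,cv2.COLOR_BGR2HSV)
# optics: non-blue inside tray
blue=cv2.inRange(hsv,(100,150,40),(130,255,255)); sub=np.zeros_like(blue); sub[195:300,262:405]=255
poly=np.array([[280,196],[404,218],[390,300],[264,278]]);m=np.zeros_like(blue);cv2.fillPoly(m,[poly],255)
nb=cv2.bitwise_and(cv2.bitwise_not(blue),m)
for c in cv2.findContours(nb,0,1)[0]:
    if cv2.contourArea(c)>50: 
        (x,y),r=cv2.minEnclosingCircle(c);M=cv2.moments(c);print("opt",x,y,r,cv2.contourArea(c),M['m10']/M['m00'],M['m01']/M['m00'])
bb=max(cv2.findContours(cv2.inRange(hsv[180:310,250:415],(100,150,40),(130,255,255)),0,1)[0],key=cv2.contourArea)
print("tray",cv2.boxPoints(cv2.minAreaRect(bb))+[250,180])
print([ray("top",p,0.017).round(4) for p in [(334,243)]])
```

```text
(312, 400, 3) (470, 399, 3)
opt 372.66217041015625 259.7432556152344 9.139649391174316 238.0 372.6197478991597 259.64565826330534
opt 293.43463134765625 246.34640502929688 10.958216667175293 352.0 293.47159090909093 246.35085227272728
opt 333.6538391113281 243.65383911132812 13.08889102935791 502.0 333.62450199203187 243.60956175298804
tray [[257.85857391 280.23069   ]
 [275.41925812 189.50049782]
 [410.33297729 215.61283112]
 [392.77230835 306.34302521]]
[array([ 0.4833, -0.2068,  0.017 ])]
```

View pics/crop1.png

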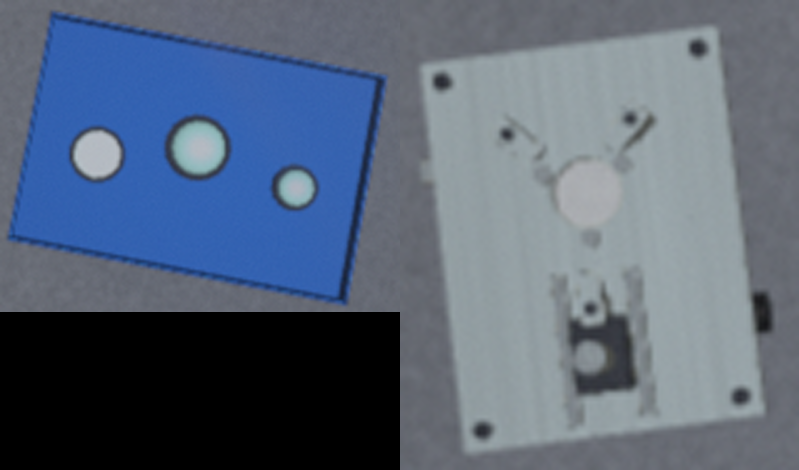

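The crop confirms it: the target is the largest dome with the dark rim, top pixel (333.6,243.6). Next I'll measure the seat, the holder axes and the knob.

Run:
```python
from h import *
a=cv2.imread("pics/top0.png").astype(int); b=cv2.imread("pics/side0.png").astype(int)
def blob(mask,x0,y0,x1,y1):
    s=np.zeros(mask.shape,np.uint8); s[y0:y1,x0:x1]=mask[y0:y1,x0:x1]*255
    c=max(cv2.findContours(s,0,1)[0],key=cv2.contourArea); M=cv2.moments(c)
    return np.array([M['m10'],M['m01']])/M['m00'],cv2.contourArea(c),c
# window: reddish-ish relative to plate
for n,im,bx in(("top",a,(155,180,186,212)),("side",b,(185,265,222,292))):
    p,A,_=blob((im[...,2]>=im[...,0]-2)&(im[...,2]>150),*bx); print(n,"window",p,A,ray(n,p,.04).round(4))
pl=a.astype(np.uint8); g=(a.sum(2)>400)
p,A,c=blob(g,120,148,222,264); box=cv2.boxPoints(cv2.minAreaRect(c)); print("plate",box, A)
W=np.array([ray("top",q,.04) for q in box]);print(W.round(4),W.mean(0).round(4)); print([np.linalg.norm(W[i]-W[i-1]).round(4) for i in range(4)])
e=[W[i]-W[i-1] for i in range(4)];e=[v for v in e if np.linalg.norm(v)>.19 and v[0]>0];print([np.degrees(np.arctan2(v[1],v[0])) for v in e])
# dark screws
d=(a.sum(2)<230).astype(np.uint8); d[:150]=0;d[264:]=0;d[:,:125]=0;d[:,222:]=0
k,l,s,ce=cv2.connectedComponentsWithStats(d)
for i in range(1,k): print("dark",ce[i].round(1),s[i,4],ray("top",ce[i],.042).round(4))
# lens in both views (nonblue in tray)
for n,im,bx in(("top",a,(315,225,352,262)),("side",b,(308,198,342,224))):
    p,A,c=blob(~((im[...,0]>1.6*im[...,2])&(im[...,0]>60)),*bx);x=cv2.boundingRect(c); print(n,"lens",p,A,x,ray(n,p,.016).round(4))
print("check seat->px",proj("top",[0.6,0.1,.04]))
o=get_obs(); print(rot(o).as_matrix().round(3))
```

```text
Traceback (most recent call last):
ValueError: max() iterable argument is empty
```

```bash
cat > m.py <<'E'
from h import *
a=cv2.imread("pics/top0.png").astype(int); b=cv2.imread("pics/side0.png").astype(int)
def blob(mask,x0,y0,x1,y1):
    s=np.zeros(mask.shape,np.uint8); s[y0:y1,x0:x1]=mask[y0:y1,x0:x1]*255
    cs=cv2.findContours(s,0,1)[0]
    if not cs: return np.zeros(2),0,None
    c=max(cs,key=cv2.contourArea); M=cv2.moments(c)
    return np.array([M['m10'],M['m01']])/max(M['m00'],1),cv2.contourArea(c),c
print("px",a[196,170],a[175,150],b[279,203],b[290,180])
for n,im,bx in(("top",a,(155,180,186,212)),("side",b,(185,265,222,292))):
    p,A,_=blob((im[...,2]>=im[...,1]-1)&(im[...,2]>120),*bx); print(n,"window",p,A,ray(n,p,.04).round(4))
g=(a.sum(2)>400)
p,A,c=blob(g,120,148,222,264); box=cv2.boxPoints(cv2.minAreaRect(c)); print("plate",box, A)
W=np.array([ray("top",q,.04) for q in box]);print(W.round(4),W.mean(0).round(4)); print([np.linalg.norm(W[i]-W[i-1]).round(4) for i in range(4)])
e=[W[i]-W[i-1] for i in range(4)];print([np.degrees(np.arctan2(v[1],v[0])) for v in e])
d=(a.sum(2)<230).astype(np.uint8); d[:150]=0;d[264:]=0;d[:,:125]=0;d[:,222:]=0
k,l,s,ce=cv2.connectedComponentsWithStats(d)
for i in range(1,k): print("dark",ce[i].round(1),s[i,4],ray("top",ce[i],.042).round(4))
for n,im,bx in(("top",a,(315,225,352,262)),("side",b,(308,198,342,224))):
    p,A,c=blob(~((im[...,0]>1.6*im[...,2])&(im[...,0]>60)),*bx); print(n,"lens",p,A,cv2.boundingRect(c) if A else 0,ray(n,p,.016).round(4))
print(rot(get_obs()).as_matrix().round(3))
E
python3 m.py
```

```text
px [176 173 170] [163 158 147] [196 193 192] [186 181 173]
top window [0. 0.] 0.0 [1.0512 0.5506 0.04  ]
side window [202.02798982 276.77608142] 65.5 [0.5951 0.1682 0.04  ]
plate [[127.58464 164.67694]
 [199.8308  155.64618]
 [211.44618 248.56924]
 [139.20003 257.6    ]] 6521.0
[[0.6664 0.2574 0.04  ]
 [0.6847 0.0946 0.04  ]
 [0.475  0.0699 0.04  ]
 [0.4574 0.2309 0.04  ]] [0.5709 0.1632 0.04  ]
[np.float64(0.2107), np.float64(0.1638), np.float64(0.2111), np.float64(0.162)]
[np.float64(7.206171630255393), np.float64(-83.60211729854336), np.float64(-173.27227368009383), np.float64(96.25527443500899)]
dark [195.3 161. ] 7 [0.6723 0.1046 0.042 ]
dark [134.5 169. ] 8 [0.6561 0.2412 0.042 ]
dark [179.5 178. ] 2 [0.6343 0.1402 0.042 ]
dark [150.  181.5] 2 [0.6274 0.2064 0.042 ]
dark [211. 224.] 37 [0.5299 0.0702 0.042 ]
dark [169.5 223. ] 2 [0.5335 0.1629 0.042 ]
dark [174.  234.3] 153 [0.5081 0.1529 0.042 ]
dark [205.7 244. ] 7 [0.4854 0.0823 0.042 ]
dark [144.1 252.1] 8 [0.4694 0.2195 0.042 ]
top lens [333.53009782 243.65425132] 443.0 (322, 232, 25, 25) [ 0.4818 -0.2058  0.016 ]
side lens [324.70557717 211.50583658] 257.0 (314, 204, 23, 16) [ 0.4796 -0.197   0.016 ]
[[ 0.891  0.454 -0.   ]
 [ 0.454 -0.891  0.002]
 [ 0.    -0.002 -1.   ]]
```

```bash
cat > m2.py <<'E'
from m import *
th=np.radians(6.8); ex=np.array([np.cos(th),np.sin(th),0]); ey=np.array([-np.sin(th),np.cos(th),0]); C=np.array([.571,.1625,.04])
H=lambda X:np.round([(X-C)@ex*1e3,(X-C)@ey*1e3],1)
for n,im,bx in(("top",a,(155,183,184,208)),("side",b,(185,268,222,290))):
    v=im[...,2]-0.97*im[...,0]; print(n, [int(v[y,x]) for x,y in [((170,196) if n=="top" else (203,279)),((150,210) if n=="top" else (180,290))]])
    p,A,c=blob((v>0)&(im[...,2]>130),*bx); p,A,c=blob(v>-1+0*v,*bx) if A<5 else (p,A,c)
    print(n,"window",p,A,cv2.boundingRect(c),"holder mm",H(ray(n,p,.04)))
g=a.sum(2).astype(float)
for nm,x,y,z in(("R",179.5,178,.0645),("L",150,181.5,.0645),("J",169.5,223,.0645)):
    w=np.clip(400-g[int(y)-3:int(y)+5,int(x)-3:int(x)+5],0,None)**2; yy,xx=np.mgrid[int(y)-3:int(y)+5,int(x)-3:int(x)+5]
    q=((w*xx).sum()/w.sum(),(w*yy).sum()/w.sum()); print(nm,np.round(q,2),H(ray("top",q,z)))
# magnified holder, both views
c1=cv2.resize(cv2.imread("pics/top0.png")[168:250,138:206],None,fx=6,fy=6,interpolation=cv2.INTER_CUBIC)
c2=cv2.resize(cv2.imread("pics/side0.png")[245:325,150:280],None,fx=2.9,fy=2.9,interpolation=cv2.INTER_CUBIC)
c2=cv2.copyMakeBorder(c2,0,c1.shape[0]-c2.shape[0],0,0,cv2.BORDER_CONSTANT)
cv2.imwrite("pics/crop2.png",np.hstack([c1,c2])); print(c1.shape,c2.shape)
E
python3 m2.py | tail -8
```

```text
top [0, -11]
top window [164.52631579 192.35087719] 9.5 (162, 189, 6, 9) holder mm [32.8  8. ]
side [1, -7]
side window [201.63967136 275.64201878] 142.0 (193, 268, 20, 15) holder mm [26.9  0.1]
R [180.55 179.1 ] [ 54.2 -35.3]
L [149.99 181.53] [57.8 31.9]
J [169.23 224.74] [-42.3   1.5]
(492, 408, 3) (492, 377, 3)
```

View pics/crop2.png

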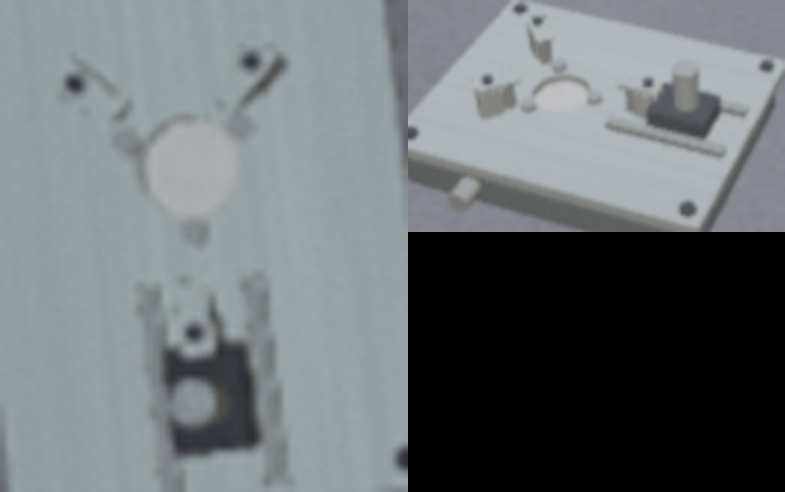

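```bash
cat >> h.py <<'E'
th=np.radians(6.8); ex=np.array([np.cos(th),np.sin(th),0]); ey=np.array([-np.sin(th),np.cos(th),0]); C=np.array([.571,.1625,.04])
H=lambda X:np.round([(X-C)@ex*1e3,(X-C)@ey*1e3],1)
E
python3 - <<'E'
from h import *
t=lambda u,v:((u+.5)/6-.5+138,(v+.5)/6-.5+168)
s=lambda u,v:((u-408+.5)/2.9-.5+150,(v+.5)/2.9-.5+245)
for nm,T,S,z in(("padL",(127,141),(529,105),.044),("padR",(240,126),(559,66),.044),("padB",(195,233),(596,99),.044),("dotL",(75,83),(487,80),.0645),("dotR",(250,61),(538,21),.0645),("dotJ",(194,332),(648,83),.0645),("win",(191,168),(560,97),.037),("knobtop",(193,400),(686,70),.085)):
    print(nm,H(ray("top",t(*T),z)),H(ray("side",s(*S),z)))
E
```

```text
padL [36.9 19.7] [35.3 23.8]
padR [ 36.9 -22.8] [ 35.5 -17.5]
padB [-0.7 -1.3] [-2.5  4.1]
dotL [58.  31.7] [58.7 31.9]
dotR [ 57.6 -32.9] [ 57.9 -33.3]
dotJ [-38.6  -0.5] [-38.3   0. ]
win [24.5 -1.4] [24.6  3.2]
knobtop [-64.   -1.2] [-66.    2.7]
```

The lens is at about (0.482,-0.2055) and the seat at about (0.595,0.165), with the holder axis at 6.8°. Moving over the lens now.

arm_command:
  dp:
    - [1.0,-0.512,0.2]
    - [1.0,-0.512,0.2]
    - [1.0,-0.512,0.2]
    - [1.0,-0.512,0.2]
    - [1.0,-0.512,0.2]
  turn:
    - [0,0,0]
    - [0,0,0]
    - [0,0,0]
    - [0,0,0]
    - [0,0,0]
  jaw: [1,1,1,1,1]

```text
time_s: 0.72
eef_pos: [0.4263, -0.2819, 0.1542]
eef_rot: [-0.001, 0.972, 0.234, -0.0]
wrist_force: [0.0, -0.5, 0.4]
opening: 1.0
grasp_force: 0.0
```

```bash
cat >> h.py <<'E'
def go(X):  # tool-frame units to world X
    o=get_obs(); print("t",o["time_s"],"pos",np.round(o["eef_pos"],4),"F",np.round(o["wrist_force"],2),"M",np.round(o["torque"],3),"op",round(float(o["opening"]),3),"g",round(float(o["grasp_force"]),1))
    R=rot(o).as_matrix(); print("yaw",np.degrees(np.arctan2(R[1,0],R[0,0])).round(2),"zax",R[:,2].round(4),"dp",(R.T@(np.array(X)-o["eef_pos"])/.25).round(4))
E
python3 -c "
from h import *
go([.4822,-.2055,.1])"
```

```text
t 0.725 pos [ 0.4263 -0.2819  0.1542] F [ 0.   -0.46  0.43] M [-0.016  0.011  0.08 ] op 1.0 g 0.0
yaw 27.1 zax [-8.0e-04  1.5e-03 -1.0e+00] dp [ 0.3381 -0.17    0.2172]
```

arm_command:
  dp:
    - [0.338,-0.17,0.217]
    - [0.338,-0.17,0.217]
    - [0.338,-0.17,0.217]
    - [0.338,-0.17,0.217]
  turn:
    - [0,0,0]
    - [0,0,0]
    - [0,0,0]
    - [0,0,0]
  jaw: [1,1,1,1]

```text
time_s: 1.23
eef_pos: [0.4815, -0.2091, 0.101]
eef_rot: [0.0, 0.972, 0.234, -0.0]
wrist_force: [-0.2, 0.2, -0.5]
opening: 1.0
grasp_force: 0.0
```

```bash
python3 -c "
from h import *
go([.4822,-.2055,.03])
a=camera('top');b=camera('side')
P=proj('top',[.4822,-.2055,.017]).astype(int);Q=proj('side',[.4822,-.2055,.017]).astype(int)
f=lambda i,p:cv2.resize(i[p[1]-50:p[1]+50,p[0]-50:p[0]+50],None,fx=4,fy=4,interpolation=cv2.INTER_CUBIC)
cv2.imwrite('pics/g1.png',np.hstack([f(a,P),f(b,Q)]))"
```

```text
t 1.225 pos [ 0.4815 -0.2091  0.101 ] F [-0.2   0.23 -0.45] M [-0.046  0.085 -0.017] op 1.0 g 0.0
yaw 27.01 zax [-3.e-04 -3.e-04 -1.e+00] dp [ 0.009  -0.0115  0.2841]
```

View pics/g1.png

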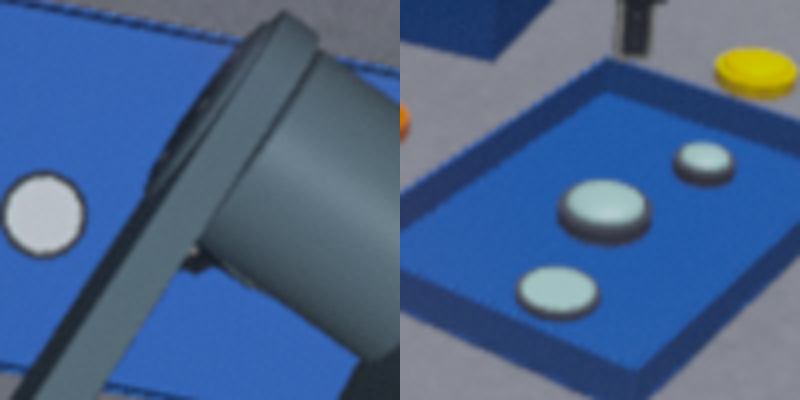

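The enlarged side view shows the large dome with the dark rim in the middle of the tray, with the filter at lower left and the small dome at upper right. The gripper is coming down over it. Descending partway and letting it settle.

arm_command:
  dp:
    - [0,0,0.2]
    - [0,0,0.2]
    - [0,0,0.2]
    - [0,0,0.2]
  turn:
    - [0,0,0]
    - [0,0,0]
    - [0,0,0]
    - [0,0,0]
  jaw: [1,1,1,1]

```text
time_s: 1.82
eef_pos: [0.4828, -0.21, 0.053]
eef_rot: [0.001, 0.972, 0.233, 0.001]
wrist_force: [0.4, -0.7, -0.9]
opening: 0.996
grasp_force: 0.0
```

```bash
python3 -c "
from h import *
go([.4822,-.2055,.004])"
```

```text
t 1.825 pos [ 0.4828 -0.21    0.053 ] F [ 0.35 -0.71 -0.94] M [0.002 0.023 0.047] op 0.996 g 0.0
yaw 26.95 zax [ 0.0027 -0.002  -1.    ] dp [ 0.0058 -0.0178  0.1959]
```

arm_command:
  dp:
    - [0.006,-0.018,0.1]
    - [0.006,-0.018,0.16]
    - [0.006,-0.018,0.194]
    - [0.006,-0.018,0.194]
    - [0.006,-0.018,0.194]
  turn:
    - [0,0,0]
    - [0,0,0]
    - [0,0,0]
    - [0,0,0]
    - [0,0,0]
  jaw: [1,1,1,1,1]

```text
time_s: 2.45
eef_pos: [0.4814, -0.2045, 0.003]
eef_rot: [0.0, 0.972, 0.233, 0.0]
wrist_force: [-0.2, -0.1, -0.0]
opening: 0.995
grasp_force: 0.0
```

```bash
python3 -c "
from h import *
go([.4822,-.2055,.004])
b=camera('side')
Q=proj('side',[.4822,-.2055,.017]).astype(int)
f=lambda i,p:cv2.resize(i[p[1]-45:p[1]+35,p[0]-50:p[0]+50],None,fx=6,fy=6,interpolation=cv2.INTER_CUBIC)
cv2.imwrite('pics/g2.png',f(b,Q))"
```

```text
t 2.45 pos [ 0.4814 -0.2045  0.003 ] F [-0.22 -0.11 -0.01] M [-0.018  0.003 -0.001] op 0.995 g 0.0
yaw 26.97 zax [ 7.e-04 -6.e-04 -1.e+00] dp [ 0.001   0.0051 -0.004 ]
```

View pics/g2.png

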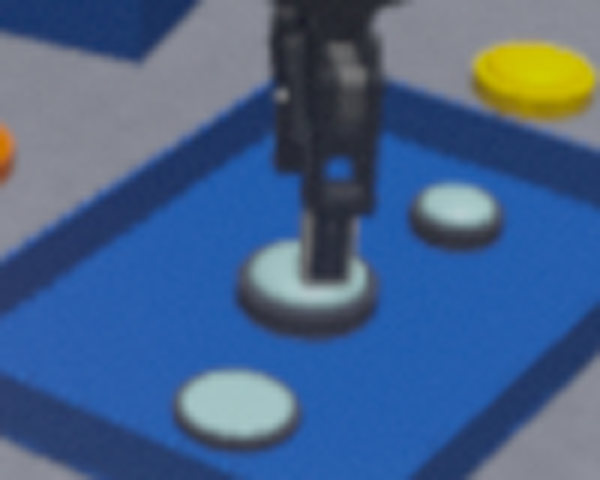

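The near finger's tip, at crop pixel (325,282), stands in front of the rim, just right of the dome centre at (307,270). I'll check its height by projection.

```bash
python3 -c "
from h import *
Q=proj('side',[.4822,-.2055,.017]).astype(int)
c=lambda X:np.round((proj('side',X)-Q+[50,45])*6,0)
T=np.array([.4814,-.2045,0]);u=np.array([-.454,.891,0])
for z in(.003,.01,.016,.022): print(z,c(T+u*.0425+[0,0,z]),c(T+u*.055+[0,0,z]))
for z in (.003,.017): print('lens c',c([.4822,-.2055,z]))
"
```

```text
0.003 [317. 357.] [320. 374.]
0.01 [318. 343.] [322. 360.]
0.016 [319. 331.] [323. 348.]
0.022 [320. 318.] [324. 335.]
lens c [303. 300.]
lens c [306. 272.]
```

```bash
python3 -c "
from h import *
Q=proj('side',[.4822,-.2055,.017]).astype(int)
c=lambda X:np.round((proj('side',X)-Q+[50,50])*4+[400,0],0)
T=np.array([.4815,-.2091,.101])
u=np.array([-.454,.891,0])
for dz in(0,.013,.03): print(dz,'near',c(T+u*.0425+[0,0,dz]),c(T+u*.055+[0,0,dz]),'far',c(T-u*.0425+[0,0,dz]),c(T-u*.055+[0,0,dz]))
a=cv2.imread('pics/g2.png'); cv2.imwrite('pics/g2b.png',cv2.resize(np.clip(a[200:380,220:420].astype(float)*3,0,255).astype(np.uint8),None,fx=3,fy=3))
"
```

```text
0 near [626. 115.] [629. 125.] far [608.  50.] [606.  41.]
0.013 near [628.  95.] [631. 105.] far [610.  31.] [607.  22.]
0.03 near [630.  69.] [633.  79.] far [612.   6.] [609.  -2.]
```

View pics/g2b.png

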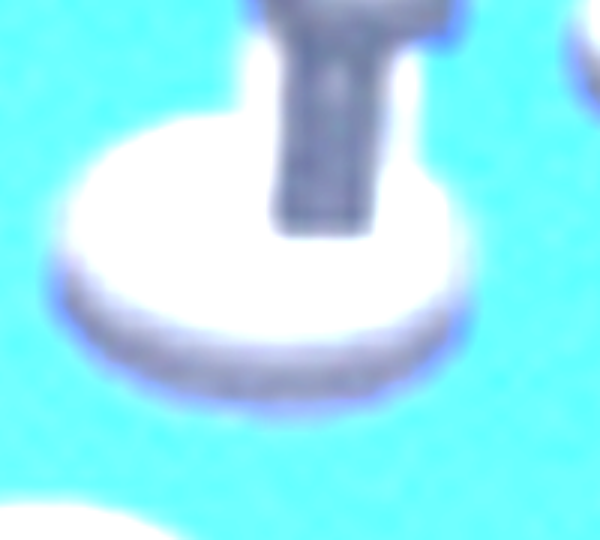

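```bash
python3 -c "
from h import *
Q=proj('side',[.4822,-.2055,.017]).astype(int)
g2=(np.array([328,278])/6-[50,45]+Q); g1=(np.array([635-400,57])/4-[50,50]+Q)
ax=rot(get_obs()).as_matrix()
for dz in(0,.007,.013,.03,.04):
  print(dz,[((ax.T@(ray('side',g,z+dz)-T))*1e3).round(1) for g,z,T in((g1,.101,[.4815,-.2091,.101]),(g2,.003,[.4814,-.2045,.003]))])
"
```

```text
0 [array([-15.4,  32.5,   0. ]), array([-12.5,  19. ,   0. ])]
0.007 [array([-13. ,  18.6,  -7. ]), array([-10.5,   7.8,  -7. ])]
0.013 [array([-10.9,   6.7, -13. ]), array([ -8.8,  -1.9, -13. ])]
0.03 [array([ -4.9, -27. , -30. ]), array([ -4. , -29.3, -30. ])]
0.04 [array([ -1.3, -46.9, -40. ]), array([ -1.2, -45.4, -40. ])]
```

The visible finger ends about 38 mm above the TCP, which doesn't match the description. Closing only to 0.62 is safe whichever is true, so I'll do that and read the opening and force.

arm_command:
  dp:
    - [0,0,0]
    - [0,0,0]
    - [0,0,0]
    - [0,0,0]
    - [0,0,0]
  turn:
    - [0,0,0]
    - [0,0,0]
    - [0,0,0]
    - [0,0,0]
    - [0,0,0]
  jaw: [0.85,0.75,0.65,0.62,0.62]

```text
time_s: 3.12
eef_pos: [0.4809, -0.204, 0.0024]
eef_rot: [-0.0, 0.972, 0.233, -0.0]
wrist_force: [-1.0, 0.1, 0.4]
opening: 0.619
grasp_force: 0.0
```

```bash
python3 -c "
from h import *
go([.4822,-.2055,.004])
b=camera('side')
Q=proj('side',[.4822,-.2055,.017]).astype(int)
f=lambda i,p:cv2.resize(i[p[1]-45:p[1]+35,p[0]-50:p[0]+50],None,fx=6,fy=6,interpolation=cv2.INTER_CUBIC)
cv2.imwrite('pics/g3.png',f(b,Q))"
```

```text
t 3.125 pos [ 0.4809 -0.204   0.0024] F [-0.97  0.09  0.43] M [ 0.001 -0.063  0.04 ] op 0.619 g 0.0
yaw 26.98 zax [-1.e-04  1.e-04 -1.e+00] dp [ 0.0021  0.0076 -0.0064]
```

No contact at 0.62 (a 53 mm gap), so the fingers really are above the rim. I'll find the tip height numerically.

```bash
python3 -c "
from h import *
for n in('g2','g3'):
  a=cv2.imread(f'pics/{n}.png').sum(2)
  for x in (270,285,300,315,325,335,350): print(n,x,a[140:350:6,x].tolist())
Q=proj('side',[.4822,-.2055,.017]).astype(int)
c=lambda X:np.round((proj('side',X)-Q+[50,45])*6,0)
T=np.array([.4809,-.204,.0024]);u=np.array([-.454,.891,0])
for dz in(.005,.02,.03,.04): print(dz,c(T+u*.0263+[0,0,dz]),c(T+u*.04+[0,0,dz]),'far',c(T-u*.0263+[0,0,dz]),c(T-u*.04+[0,0,dz]))
"
```

```text
g2 270 [273, 280, 268, 255, 266, 279, 297, 298, 304, 303, 302, 301, 300, 303, 303, 301, 301, 322, 425, 509, 536, 542, 542, 538, 525, 479, 381, 273, 220, 178, 164, 181, 248, 292, 298]
g2 285 [121, 130, 131, 130, 133, 169, 251, 295, 298, 300, 295, 301, 303, 301, 300, 299, 316, 421, 506, 538, 545, 549, 552, 557, 562, 555, 500, 382, 270, 215, 180, 173, 196, 267, 297]
g2 300 [171, 144, 138, 134, 139, 156, 208, 222, 225, 224, 236, 254, 286, 300, 303, 303, 303, 357, 398, 392, 379, 386, 388, 417, 497, 559, 553, 452, 318, 240, 195, 172, 176, 249, 284]
g2 315 [129, 133, 131, 138, 136, 141, 131, 143, 139, 139, 137, 147, 157, 184, 191, 180, 179, 180, 175, 160, 160, 150, 156, 217, 363, 525, 563, 477, 339, 249, 204, 168, 182, 225, 278]
g2 325 [142, 141, 140, 158, 194, 209, 199, 177, 176, 172, 165, 150, 138, 135, 145, 153, 145, 145, 147, 143, 149, 156, 152, 209, 357, 519, 555, 471, 336, 240, 202, 170, 181, 228, 277]
g2 335 [140, 135, 145, 212, 277, 299, 269, 209, 215, 207, 177, 155, 145, 142, 159, 162, 153, 149, 147, 152, 146, 147, 145, 205, 356, 496, 529, 439, 307, 230, 190, 165, 183, 256, 295]
g2
[... 990 characters left out ...]
 139, 153, 151, 149, 153, 151, 142, 152, 150, 173, 305, 502, 555, 472, 334, 243, 200, 176, 178, 230, 278]
g3 335 [168, 164, 162, 151, 134, 138, 177, 190, 187, 205, 195, 167, 148, 134, 143, 147, 158, 161, 166, 161, 175, 176, 180, 216, 341, 491, 528, 441, 309, 226, 190, 160, 182, 257, 290]
g3 350 [192, 174, 168, 153, 137, 136, 135, 150, 166, 185, 183, 153, 151, 219, 292, 322, 322, 316, 325, 405, 472, 500, 521, 534, 539, 524, 450, 334, 251, 201, 173, 175, 231, 286, 302]
0.005 [313. 328.] [317. 346.] far [298. 261.] [295. 245.]
0.02 [316. 297.] [320. 315.] far [301. 231.] [297. 215.]
0.03 [318. 276.] [322. 294.] far [303. 211.] [299. 195.]
0.04 [320. 255.] [324. 273.] far [304. 191.] [300. 175.]
```

View pics/g3.png

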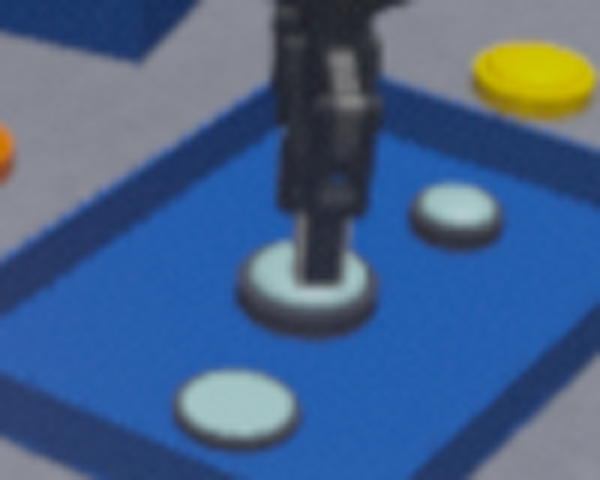

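The near finger tip at (320,283) with rim visible below it means the real fingertips end roughly 27–38 mm behind the reported TCP, depending on opening. I'll reopen and descend in small steps, watching the force.

arm_command:
  dp:
    - [0,0,0]
    - [0,0,0]
    - [0,0,0]
    - [0.002,0.007,0.02]
    - [0.002,0.007,0.04]
  turn:
    - [0,0,0]
    - [0,0,0]
    - [0,0,0]
    - [0,0,0]
    - [0,0,0]
  jaw: [1,1,1,1,1]

```text
time_s: 3.8
eef_pos: [0.4822, -0.2055, -0.0079]
eef_rot: [0.0, 0.972, 0.233, 0.0]
wrist_force: [-0.5, 0.2, -0.4]
opening: 1.007
grasp_force: 0.0
```

```bash
cat > tip.py <<'E'
from h import *
def tip(ys=None):
    go([.4822,-.2055,-.024]); b=camera('side'); Q=proj('side',[.4822,-.2055,.017]).astype(int)
    f=cv2.resize(b[Q[1]-45:Q[1]+35,Q[0]-50:Q[0]+50],None,fx=6,fy=6,interpolation=cv2.INTER_CUBIC)
    for x in(317,325): print(x,f.sum(2)[220:370:6,x].tolist())
    return f
E
python3 -c "
from tip import *
tip()"
```

```text
t 3.8 pos [ 0.4822 -0.2055 -0.0079] F [-0.5   0.25 -0.45] M [ 0.036 -0.018 -0.018] op 1.007 g 0.0
yaw 26.97 zax [ 1.e-04 -1.e-04 -1.e+00] dp [ 0.     -0.0002  0.0643]
317 [151, 147, 137, 137, 140, 146, 146, 143, 143, 143, 147, 149, 147, 170, 254, 271, 229, 188, 171, 199, 247, 288, 305, 304, 305]
325 [192, 157, 145, 139, 145, 155, 154, 149, 152, 151, 155, 164, 160, 175, 249, 272, 229, 189, 167, 191, 254, 290, 302, 304, 305]
```

arm_command:
  dp:
    - [0,0,0.02]
    - [0,0,0.04]
    - [0,0,0.05]
    - [0,0,0.05]
  turn:
    - [0,0,0]
    - [0,0,0]
    - [0,0,0]
    - [0,0,0]
  jaw: [1,1,1,1]

```text
time_s: 4.35
eef_pos: [0.4819, -0.2053, -0.0203]
eef_rot: [-0.0, 0.972, 0.233, -0.0]
wrist_force: [-0.3, 1.0, 0.1]
opening: 0.998
grasp_force: 0.0
```

```bash
python3 -c "
from tip import *
tip()"
```

```text
t 4.35 pos [ 0.4819 -0.2053 -0.0203] F [-0.27  1.    0.08] M [-0.005 -0.015 -0.049] op 0.998 g 0.0
yaw 26.98 zax [-5.e-04  3.e-04 -1.e+00] dp [0.0005 0.0013 0.0146]
317 [175, 174, 158, 161, 176, 165, 150, 143, 139, 142, 143, 150, 150, 143, 149, 150, 149, 168, 229, 283, 287, 292, 301, 303, 304]
325 [266, 242, 192, 185, 211, 192, 156, 141, 139, 147, 149, 155, 158, 159, 154, 159, 158, 168, 230, 286, 287, 296, 304, 303, 307]
```

arm_command:
  dp:
    - [0,0,0.012]
    - [0,0,0.024]
    - [0,0,0.024]
  turn:
    - [0,0,0]
    - [0,0,0]
    - [0,0,0]
  jaw: [1,1,1]

```text
time_s: 4.78
eef_pos: [0.4819, -0.2052, -0.0264]
eef_rot: [-0.0, 0.972, 0.233, -0.0]
wrist_force: [0.1, -0.1, -0.1]
opening: 1.004
grasp_force: 0.0
```

arm_command:
  dp:
    - [0,0,0]
    - [0,0,0]
    - [0,0,0]
    - [0,0,0]
    - [0,0,0]
  turn:
    - [0,0,0]
    - [0,0,0]
    - [0,0,0]
    - [0,0,0]
    - [0,0,0]
  jaw: [0.85,0.75,0.7,0.67,0.67]

```text
time_s: 5.4
eef_pos: [0.4823, -0.2056, -0.0254]
eef_rot: [0.0, 0.972, 0.233, 0.0]
wrist_force: [-1.9, 0.4, 6.0]
opening: 0.68
grasp_force: 48.5
```

```bash
python3 -c "
from tip import *
cv2.imwrite('pics/g4.png',tip())"
```

```text
t 5.4 pos [ 0.4823 -0.2056 -0.0254] F [-1.86  0.4   5.99] M [ 0.179  0.374 -0.004] op 0.68 g 48.5
yaw 26.98 zax [ 2.e-04 -2.e-04 -1.e+00] dp [-0.0003 -0.0004 -0.0056]
317 [141, 139, 141, 160, 170, 181, 204, 190, 153, 144, 142, 159, 158, 152, 158, 151, 156, 159, 159, 182, 268, 316, 310, 300, 304]
325 [140, 142, 158, 203, 199, 195, 210, 192, 157, 144, 143, 152, 155, 150, 145, 149, 145, 145, 148, 180, 270, 317, 314, 308, 304]
```

The lens is gripped: opening 0.68, 48 N. Lifting.

arm_command:
  dp:
    - [0,0,0]
    - [0,0,-0.02]
    - [0,0,-0.1]
    - [0,0,-0.3]
    - [0,0,-0.5]
  turn:
    - [0,0,0]
    - [0,0,0]
    - [0,0,0]
    - [0,0,0]
    - [0,0,0]
  jaw: [0.6,0.6,0.6,0.6,0.6]

```text
time_s: 6.08
eef_pos: [0.4815, -0.2049, 0.0997]
eef_rot: [-0.001, 0.972, 0.233, -0.001]
wrist_force: [0.5, -0.4, -1.4]
opening: 0.674
grasp_force: 64.7
```

arm_command:
  dp:
    - [0,0,0]
    - [0,0,0]
  turn:
    - [0,0,0.335]
    - [0,0,0.67]
  jaw: [0.6,0.6]

```text
time_s: 6.32
eef_pos: [0.4824, -0.2055, 0.0999]
eef_rot: [0.0, 0.998, 0.057, 0.001]
wrist_force: [-0.2, 0.4, -1.7]
opening: 0.676
grasp_force: 64.8
```

```bash
python3 -c "
from h import *
go([.5869,.1644,.12])"
```

```text
t 6.325 pos [ 0.4824 -0.2055  0.0999] F [-0.23  0.37 -1.75] M [-0.021  0.015  0.009] op 0.676 g 64.8
yaw 6.55 zax [ 1.3e-03 -9.0e-04 -1.0e+00] dp [ 0.584  -1.4224 -0.0812]
```

arm_command:
  dp:
    - [0.29,-0.71,-0.04]
    - [0.29,-0.71,-0.04]
    - [0.29,-0.71,-0.04]
    - [0.29,-0.71,-0.04]
  turn:
    - [0,0,0]
    - [0,0,0]
    - [0,0,0]
    - [0,0,0]
  jaw: [0.6,0.6,0.6,0.6]

```text
time_s: 6.82
eef_pos: [0.5331, -0.0165, 0.1091]
eef_rot: [-0.0, 0.998, 0.063, 0.0]
wrist_force: [0.4, -0.7, -3.0]
opening: 0.671
grasp_force: 64.9
```

arm_command:
  dp:
    - [0.29,-0.71,-0.04]
    - [0.29,-0.71,-0.04]
    - [0.29,-0.71,-0.04]
    - [0.29,-0.71,-0.04]
    - [0.29,-0.71,-0.04]
  turn:
    - [0,0,0]
    - [0,0,0]
    - [0,0,0]
    - [0,0,0]
    - [0,0,0]
  jaw: [0.6,0.6,0.6,0.6,0.6]

```text
time_s: 7.45
eef_pos: [0.5832, 0.1639, 0.1184]
eef_rot: [0.0, 0.998, 0.06, -0.001]
wrist_force: [0.5, 0.8, -1.3]
opening: 0.676
grasp_force: 65.1
```

```bash
python3 -c "
from h import *
go([.5869,.1644,.0356])
o=get_obs();b=camera('side')
P=np.array(o['eef_pos'])+[0,0,.035]
p=proj('side',P).astype(int);print(p)
cv2.imwrite('pics/h1.png',cv2.resize(b[p[1]-50:p[1]+80,p[0]-60:p[0]+100],None,fx=4.5,fy=4.5,interpolation=cv2.INTER_CUBIC))"
```

```text
t 7.45 pos [0.5832 0.1639 0.1184] F [ 0.53  0.84 -1.26] M [0.023 0.024 0.022] op 0.676 g 65.1
yaw 6.91 zax [-1.1e-03 -7.0e-04 -1.0e+00] dp [ 0.0153 -0.0005  0.3311]
[204 227]
```

View pics/h1.png

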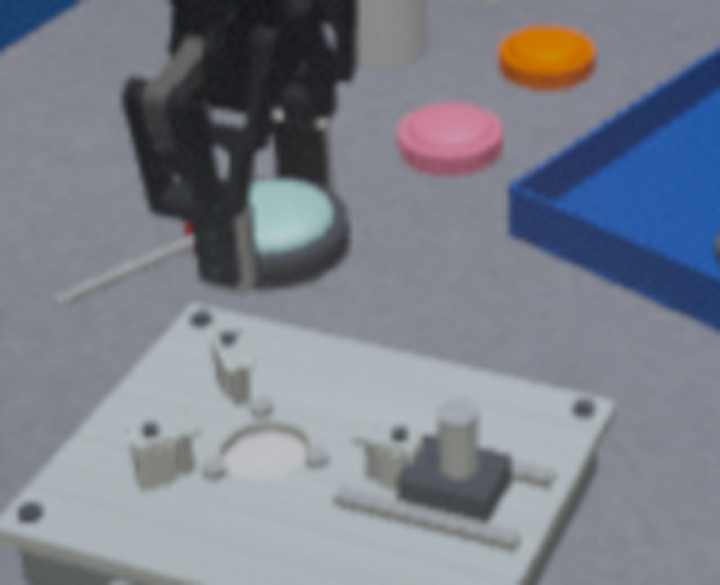

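The lens is held flat at the fingertips, dome at crop (285,215). The holder below shows its pads at (215,468), (262,407), (317,457) and the knob at (458,435). Checking the lens-to-tool offset numerically.

```bash
python3 -c "
from h import *
c=lambda X:np.round((proj('side',X)-[144,177])*4.5,0)
L=np.array([.5832,.1639,.1468])
for h in(0,.014): 
  pts=np.array([c(L+[.03*np.cos(t),.03*np.sin(t),h]) for t in np.linspace(0,6.28,200)]); print('rim',h,c(L+[0,0,h]),pts.min(0),pts.max(0))
pts=np.array([c(L+[.0245*np.cos(t),.0245*np.sin(t),.014]) for t in np.linspace(0,6.28,200)]);print('dome base',pts.min(0),pts.max(0),'apex',c(L+[0,0,.0215]))
S=C+.0245*ex+[0,0,.004]
for r in (180,60,-60):
  v=np.cos(np.radians(r))*ex+np.sin(np.radians(r))*ey; print('pad',r,c(S+.0245*v))
print('pts',[c(S+[0,0,.0205]+.0457*(ex*np.cos(a)+ey*np.sin(a))) for a in(.785,-.785)])
"
```

```text
rim 0 [271. 243.] [194. 201.] [348. 288.]
rim 0.014 [269. 213.] [190. 172.] [346. 258.]
dome base [205. 179.] [332. 249.] apex [267. 197.]
pad 180 [316. 451.]
pad 60 [213. 463.]
pad -60 [261. 401.]
pts [array([152., 430.]), array([228., 339.])]
```

The projection agrees within about 1 mm for both lens and holder. Lowering to just above the pads.

arm_command:
  dp:
    - [0.015,0,0.1]
    - [0.015,0,0.25]
    - [0.015,0,0.36]
    - [0.015,0,0.376]
    - [0.015,0,0.376]
  turn:
    - [0,0,0]
    - [0,0,0]
    - [0,0,0]
    - [0,0,0]
    - [0,0,0]
  jaw: [0.6,0.6,0.6,0.6,0.6]

```text
time_s: 8.12
eef_pos: [0.5878, 0.1637, 0.0256]
eef_rot: [0.0, 0.998, 0.059, 0.0]
wrist_force: [0.6, -0.3, -0.2]
opening: 0.676
grasp_force: 65.1
```

```bash
python3 -c "
from h import *
go([.5869,.1644,.0156])"
```

```text
t 8.125 pos [0.5878 0.1637 0.0256] F [ 0.59 -0.32 -0.2 ] M [-0.003  0.035 -0.023] op 0.676 g 65.1
yaw 6.78 zax [ 4.e-04 -1.e-04 -1.e+00] dp [-0.0031 -0.0032  0.0398]
```

arm_command:
  dp:
    - [-0.003,-0.003,0.012]
    - [-0.003,-0.003,0.024]
    - [-0.003,-0.003,0.032]
    - [-0.003,-0.003,0.032]
  turn:
    - [0,0,0]
    - [0,0,0]
    - [0,0,0]
    - [0,0,0]
  jaw: [0.6,0.6,0.6,0.6]

```text
time_s: 8.62
eef_pos: [0.5864, 0.1656, 0.0169]
eef_rot: [0.0, 0.998, 0.06, -0.0]
wrist_force: [-0.8, 0.1, -2.4]
opening: 0.672
grasp_force: 65.1
```

```bash
cat >> h.py <<'E'
def avg(n=5):
    F=[];M=[];P=[]
    for _ in range(n):
        camera('side'); o=get_obs(); F.append(o["wrist_force"]);M.append(o["torque"]);P.append(o["eef_pos"])
    F=np.mean(F,0);M=np.mean(M,0);P=np.mean(P,0)
    print("t",o["time_s"],"P",P.round(4),"H mm",H(P),"F holder",np.round([F@ex,F@ey,F[2]],2),"M holder",np.round([M@ex,M@ey,M[2]],3),"op",round(float(o["opening"]),3),"g",round(float(o["grasp_force"]),1))
E
python3 -c "
from h import *
avg()"
```

```text
t 8.875 P [0.5865 0.1656 0.017 ] H mm [15.8  1.2] F holder [ 0.56  0.1  -1.42] M holder [-0.001 -0.017  0.019] op 0.679 g 65.1
```

arm_command:
  dp:
    - [0,0.003,0.003]
    - [0,0.003,0.006]
    - [0,0.003,0.006]
  turn:
    - [0,0,0]
    - [0,0,0]
    - [0,0,0]
  jaw: [0.6,0.6,0.6]

```text
time_s: 9.25
eef_pos: [0.5867, 0.1647, 0.0158]
eef_rot: [0.0, 0.998, 0.06, 0.0]
wrist_force: [-2.2, -1.8, 2.6]
opening: 0.672
grasp_force: 65.6
```

```bash
python3 -c "
from h import *
avg()"
```

```text
t 9.5 P [0.5867 0.1647 0.0158] H mm [15.8  0.3] F holder [-2.33 -0.64  4.1 ] M holder [-0.127  0.392 -0.008] op 0.674 g 65.7
```

Touchdown at the expected height. Easing the load a little and sliding forward in small steps.

arm_command:
  dp:
    - [0,0,-0.001]
    - [0.008,0,-0.001]
    - [0.016,0,-0.001]
    - [0.024,0,-0.001]
    - [0.024,0,-0.001]
  turn:
    - [0,0,0]
    - [0,0,0]
    - [0,0,0]
    - [0,0,0]
    - [0,0,0]
  jaw: [0.6,0.6,0.6,0.6,0.6]

```text
time_s: 10.12
eef_pos: [0.593, 0.1656, 0.0158]
eef_rot: [-0.0, 0.998, 0.06, 0.0]
wrist_force: [-1.7, -0.1, 4.0]
opening: 0.673
grasp_force: 65.8
```

```bash
python3 -c "
from h import *
avg()"
```

```text
t 10.375 P [0.593  0.1656 0.0158] H mm [22.2  0.5] F holder [-0.89  0.7   3.55] M holder [ 0.062  0.117 -0.012] op 0.673 g 65.8
```

arm_command:
  dp:
    - [0.002,0,0]
    - [0.004,0,0]
    - [0.006,0,0]
    - [0.006,0,0]
  turn:
    - [0,0,0]
    - [0,0,0]
    - [0,0,0]
    - [0,0,0]
  jaw: [0.6,0.6,0.6,0.6]

```text
time_s: 10.88
eef_pos: [0.5934, 0.1657, 0.0158]
eef_rot: [0.0, 0.998, 0.06, -0.001]
wrist_force: [-3.6, 0.5, 6.3]
opening: 0.676
grasp_force: 65.8
```

```bash
python3 -c "
from h import *
avg()"
```

```text
t 11.125 P [0.5934 0.1656 0.0158] H mm [22.6  0.5] F holder [-3.8   0.69  6.67] M holder [ 0.069  0.612 -0.018] op 0.675 g 65.8
```

arm_command:
  dp:
    - [0,0,-0.002]
    - [0,0,-0.002]
    - [0.002,0,-0.002]
    - [0.002,0,-0.002]
  turn:
    - [0,0,0]
    - [0,0,0]
    - [0,0,0]
    - [0,0,0]
  jaw: [0.6,0.6,0.6,0.6]

```text
time_s: 11.62
eef_pos: [0.5945, 0.1656, 0.0158]
eef_rot: [0.0, 0.998, 0.06, -0.0]
wrist_force: [-0.6, -0.6, -0.6]
opening: 0.674
grasp_force: 65.5
```

```bash
python3 -c "
from h import *
avg()"
```

```text
t 11.875 P [0.5945 0.1656 0.0159] H mm [23.7  0.3] F holder [ 0.06 -0.05 -1.76] M holder [-0.02   0.027 -0.019] op 0.675 g 65.4
```

That was pad friction. The load is off now, so I'll keep going forward.

arm_command:
  dp:
    - [0.002,0,0]
    - [0.004,0,0]
    - [0.006,0,0]
    - [0.006,0,0]
  turn:
    - [0,0,0]
    - [0,0,0]
    - [0,0,0]
    - [0,0,0]
  jaw: [0.6,0.6,0.6,0.6]

```text
time_s: 12.38
eef_pos: [0.5959, 0.1658, 0.0161]
eef_rot: [0.0, 0.998, 0.06, -0.0]
wrist_force: [-0.9, -1.2, -1.8]
opening: 0.674
grasp_force: 65.3
```

```bash
python3 -c "
from h import *
avg()"
```

```text
t 12.625 P [0.5959 0.1658 0.0161] H mm [25.1  0.4] F holder [-0.98 -0.73 -1.31] M holder [-0.068  0.149  0.019] op 0.676 g 65.3
```

arm_command:
  dp:
    - [0.001,0.001,0]
    - [0.002,0.001,0]
    - [0.002,0.001,0]
  turn:
    - [0,0,0]
    - [0,0,0]
    - [0,0,0]
  jaw: [0.6,0.6,0.6]

```text
time_s: 13.0
eef_pos: [0.5962, 0.1656, 0.0161]
eef_rot: [0.0, 0.998, 0.06, -0.0]
wrist_force: [-2.1, -1.5, -0.7]
opening: 0.671
grasp_force: 65.3
```

```bash
python3 -c "
from h import *
avg()"
```

```text
t 13.25 P [0.5962 0.1656 0.016 ] H mm [25.4  0.1] F holder [-2.86 -1.17 -0.9 ] M holder [-0.154  0.492  0.05 ] op 0.675 g 65.3
```

arm_command:
  dp:
    - [0,0.002,0]
    - [0,0.004,0]
    - [0,0.004,0]
  turn:
    - [0,0,0]
    - [0,0,0]
    - [0,0,0]
  jaw: [0.6,0.6,0.6]

```text
time_s: 13.62
eef_pos: [0.5968, 0.165, 0.0162]
eef_rot: [-0.0, 0.998, 0.06, 0.0]
wrist_force: [-1.1, 1.4, -1.7]
opening: 0.673
grasp_force: 65.3
```

```bash
python3 -c "
from h import *
avg()"
```

```text
t 13.875 P [0.5968 0.165  0.0163] H mm [25.9 -0.6] F holder [-0.96  1.87 -1.95] M holder [0.282 0.149 0.035] op 0.668 g 65.3
```

Both points have been felt. Now balancing: push forward and ease the sideways offset.

arm_command:
  dp:
    - [0.002,-0.001,0]
    - [0.003,-0.002,0]
    - [0.003,-0.002,0]
  turn:
    - [0,0,0]
    - [0,0,0]
    - [0,0,0]
  jaw: [0.6,0.6,0.6]

```text
time_s: 14.25
eef_pos: [0.5969, 0.165, 0.0161]
eef_rot: [0.0, 0.998, 0.06, -0.001]
wrist_force: [-5.0, -0.3, 0.8]
opening: 0.675
grasp_force: 65.3
```

```bash
python3 -c "
from h import *
avg()"
```

```text
t 14.5 P [0.5969 0.165  0.0161] H mm [26.  -0.5] F holder [-5.21 -0.21  0.58] M holder [-0.097  0.784 -0.02 ] op 0.672 g 65.3
```

The lens bears on both points: Fx −5.2 N, Fy about 0. A small twist to and fro to settle it.

arm_command:
  dp:
    - [0,0,0]
    - [0,0,0]
    - [0,0,0]
    - [0,0,0]
    - [0,0,0]
  turn:
    - [0,0,0.08]
    - [0,0,-0.08]
    - [0,0,0.05]
    - [0,0,0]
    - [0,0,0]
  jaw: [0.6,0.6,0.6,0.6,0.6]

```text
time_s: 15.12
eef_pos: [0.5969, 0.1651, 0.0159]
eef_rot: [0.0, 0.998, 0.061, -0.0]
wrist_force: [-5.1, -2.1, -1.8]
opening: 0.672
grasp_force: 65.2
```

```bash
python3 -c "
from h import *
avg()"
```

```text
t 15.375 P [0.5969 0.1651 0.0159] H mm [26.  -0.5] F holder [-5.05 -0.91 -1.49] M holder [-0.208  0.816  0.009] op 0.671 g 65.2
```

arm_command:
  dp:
    - [0,0.0007,0.001]
    - [0,0.0007,0.002]
    - [0,0.0007,0.002]
  turn:
    - [0,0,0.05]
    - [0,0,-0.03]
    - [0,0,0]
  jaw: [0.6,0.6,0.6]

```text
time_s: 15.75
eef_pos: [0.5969, 0.1651, 0.0158]
eef_rot: [0.0, 0.998, 0.061, -0.0]
wrist_force: [-6.2, -0.7, 1.7]
opening: 0.677
grasp_force: 65.4
```

```bash
python3 -c "
from h import *
avg()"
```

```text
t 16.0 P [0.5969 0.1651 0.0158] H mm [26.1 -0.5] F holder [-6.15 -0.29  1.56] M holder [-0.119  1.014  0.041] op 0.672 g 65.4
```

Balanced with the lens on its pads. Releasing gently.

arm_command:
  dp:
    - [0,0,0]
    - [0,0,0]
    - [0,0,0]
    - [0,0,0]
    - [0,0,0]
  turn:
    - [0,0,0]
    - [0,0,0]
    - [0,0,0]
    - [0,0,0]
    - [0,0,0]
  jaw: [0.67,0.7,0.75,0.85,0.95]

```text
time_s: 16.62
eef_pos: [0.5983, 0.1652, 0.0163]
eef_rot: [-0.0, 0.998, 0.06, 0.001]
wrist_force: [1.1, -0.7, 0.4]
opening: 0.951
grasp_force: 0.0
```

```bash
python3 -c "
from h import *
avg(4)"
```

```text
t 16.825 P [0.5978 0.1652 0.0159] H mm [26.9 -0.5] F holder [-0.06  0.05  0.25] M holder [-0.004 -0.009  0.02 ] op 0.95 g 0.0
```

arm_command:
  dp:
    - [0,0,-0.06]
    - [0,0,-0.2]
    - [0,0,-0.4]
    - [-0.2,0,-0.4]
    - [-0.472,0,-0.4]
  turn:
    - [0,0,0]
    - [0,0,0]
    - [0,0,0]
    - [0,0,0]
    - [0,0,0]
  jaw: [0.95,0.95,0.95,0.5,0]

```text
time_s: 17.45
eef_pos: [0.4863, 0.1515, 0.1178]
eef_rot: [-0.0, 0.998, 0.06, 0.002]
wrist_force: [-0.4, -0.1, 1.0]
opening: 0.546
grasp_force: 0.0
```

arm_command:
  dp:
    - [0,0,0]
    - [0,0,0]
    - [0,0,0]
    - [0,0,0]
    - [0,0,0]
  turn:
    - [0,0,0]
    - [0,0,0]
    - [0,0,0]
    - [0,0,0]
    - [0,0,0]
  jaw: [0,0,0,0,0]

```text
time_s: 18.08
eef_pos: [0.4863, 0.1516, 0.1156]
eef_rot: [0.0, 0.998, 0.06, -0.0]
wrist_force: [0.0, 0.6, -0.0]
opening: 0.003
grasp_force: 0.0
```

```bash
python3 -c "
from h import *
avg(2)
go(C-.091*ex+.0*ey+[0,0,.002])
a=camera('top');b=camera('side')
L=np.array([.5969,.1651,.0442])
def comp(n,im):
  g=im.astype(int)
  p=proj(n,L+[0,0,.014]).astype(int); print(n,p)
  return cv2.resize(im[p[1]-45:p[1]+55,p[0]-50:p[0]+70],None,fx=3.3,fy=3.3,interpolation=cv2.INTER_CUBIC)
cv2.imwrite('pics/k1.png',np.hstack([comp('top',a),comp('side',b)]))
cv2.imwrite('pics/k1s_raw.png',b); cv2.imwrite('pics/k1t_raw.png',a)"
```

```text
t 18.175 P [0.486  0.1516 0.1155] H mm [-85.7  -0.7] F holder [ 0.3  -0.44 -0.13] M holder [0.032 0.003 0.042] op 0.002 g 0.0
t 18.175 pos [0.4859 0.1517 0.1155] F [ 0.21 -0.74  0.03] M [0.018 0.007 0.041] op 0.002 g 0.0
yaw 6.87 zax [-4.e-04 -0.e+00 -1.e+00] dp [-0.0207 -0.0028  0.2941]
top [166 194]
side [201 268]
```

View pics/k1.png

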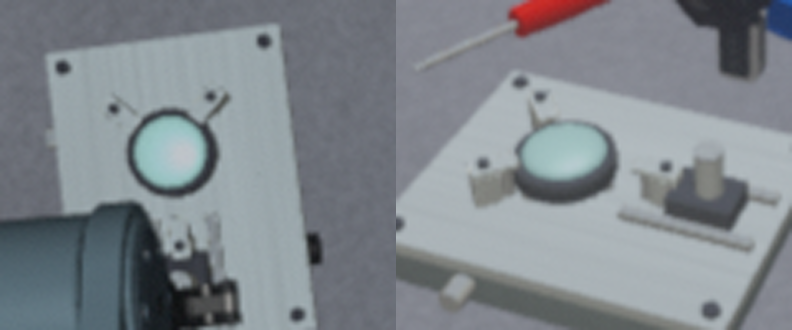

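The lens lies flat on the pads, at top-crop (172,152), and touches both points under the lips. The shut finger tip is at side-crop (740,78) and the knob at (709,170). I'll compute the shut tip offset and the knob position.

```bash
python3 -c "
from h import *
s=lambda u,v:np.array([(u-396+.5)/3.3-.5+151,(v+.5)/3.3-.5+223])
T=np.array([.486,.1516,.1155])
for dz in (0,.012,.024,.03): print(dz,(( proj('side',T+[0,0,dz])-[151,223])*3.3+[396,0]).round(0), [(( proj('side',T+[0,0,dz]+.011*k*ex)-[151,223])*3.3+[396,0]).round(0) for k in(-1,1)])
print('knobtop',H(ray('side',s(709,150),.085)),H(ray('side',s(709,148),.085)))
print('lens dome', [H(ray('side',s(565,150),z)) for z in(.06,.0655)])
"
```

```text
0 [744. 110.] [array([763., 115.]), array([724., 106.])]
0.012 [743.  92.] [array([763.,  97.]), array([724.,  88.])]
0.024 [743.  74.] [array([763.,  78.]), array([723.,  70.])]
0.03 [743.  65.] [array([763.,  69.]), array([723.,  60.])]
knobtop [-65.2   0.9] [-64.5  -0.6]
lens dome [array([24.1,  1.1]), array([20.6,  6.9])]
```

arm_command:
  dp:
    - [-0.021,-0.003,0]
    - [-0.021,-0.003,0.1]
    - [-0.021,-0.003,0.24]
    - [-0.021,-0.003,0.294]
    - [-0.021,-0.003,0.294]
  turn:
    - [0,0,0]
    - [0,0,0]
    - [0,0,0]
    - [0,0,0]
    - [0,0,0]
  jaw: [0,0,0,0,0]

```text
time_s: 18.9
eef_pos: [0.4795, 0.1517, 0.0416]
eef_rot: [0.0, 0.998, 0.06, -0.001]
wrist_force: [-0.7, 0.5, 0.3]
opening: 0.003
grasp_force: 0.0
```

```bash
python3 -c "
from h import *
avg(3)"
```

```text
t 19.05 P [0.4811 0.1518 0.0431] H mm [-90.5   0.1] F holder [-0.05 -0.36  0.13] M holder [-0.012  0.003 -0.013] op 0.001 g 0.0
```

arm_command:
  dp:
    - [0.012,0,0]
    - [0.022,0,0]
    - [0.03,0,0]
    - [0.038,0,0]
    - [0.046,0,0]
  turn:
    - [0,0,0]
    - [0,0,0]
    - [0,0,0]
    - [0,0,0]
    - [0,0,0]
  jaw: [0,0,0,0,0]

```text
time_s: 19.68
eef_pos: [0.4906, 0.153, 0.0419]
eef_rot: [0.0, 0.998, 0.06, -0.001]
wrist_force: [-5.5, -1.2, 3.5]
opening: 0.003
grasp_force: 2.6
```

```bash
python3 -c "
from h import *
avg(3)"
```

```text
t 19.825 P [0.4909 0.1531 0.0419] H mm [-80.6   0.1] F holder [-4.85 -0.29  2.84] M holder [-0.071  0.748  0.005] op -0.001 g 2.5
```

arm_command:
  dp:
    - [0.008,0,-0.004]
    - [0.016,0,-0.004]
    - [0.024,0,-0.004]
    - [0.032,0,-0.004]
  turn:
    - [0,0,0]
    - [0,0,0]
    - [0,0,0]
    - [0,0,0]
  jaw: [0,0,0,0]

```text
time_s: 20.32
eef_pos: [0.498, 0.1539, 0.0421]
eef_rot: [0.0, 0.998, 0.06, -0.002]
wrist_force: [-4.9, -0.8, -0.3]
opening: 0.001
grasp_force: 2.6
```

```bash
python3 -c "
from h import *
avg(3)"
```

```text
t 20.475 P [0.4983 0.154  0.0422] H mm [-73.2   0.1] F holder [-4.87 -0.57 -2.43] M holder [-0.019  0.827 -0.006] op -0.0 g 2.4
```

arm_command:
  dp:
    - [0.006,0,0.002]
    - [0.012,0,0.002]
    - [0.018,0,0.002]
    - [0.02,0,0.002]
  turn:
    - [0,0,0]
    - [0,0,0]
    - [0,0,0]
    - [0,0,0]
  jaw: [0,0,0,0]

```text
time_s: 20.98
eef_pos: [0.5038, 0.1546, 0.0422]
eef_rot: [0.0, 0.998, 0.06, -0.001]
wrist_force: [-4.9, -1.5, -1.7]
opening: 0.001
grasp_force: 2.5
```

```bash
python3 -c "
from h import *
avg(3)"
```

```text
t 21.125 P [0.5039 0.1546 0.0422] H mm [-67.5   0.1] F holder [-4.69  0.05 -2.79] M holder [-0.076  0.846 -0.009] op 0.002 g 2.5
```

arm_command:
  dp:
    - [0.002,0,0.002]
    - [0.004,0,0.002]
    - [0.006,0,0.002]
  turn:
    - [0,0,0]
    - [0,0,0]
    - [0,0,0]
  jaw: [0,0,0]

```text
time_s: 21.5
eef_pos: [0.505, 0.1548, 0.042]
eef_rot: [0.0, 0.998, 0.06, -0.001]
wrist_force: [-9.3, -0.9, 2.4]
opening: -0.001
grasp_force: 4.5
```

```bash
python3 -c "
from h import *
avg(3)"
```

```text
t 21.65 P [0.5051 0.1548 0.0421] H mm [-66.4   0.1] F holder [-8.21 -1.04  1.87] M holder [-0.122  1.303 -0.002] op 0.003 g 4.1
```

The jaw has met the lens: push is 8.2 N, of which about 5 N is slide friction. A touch more for a firm clamp.

arm_command:
  dp:
    - [0.001,0,0]
    - [0.001,0,0]
  turn:
    - [0,0,0]
    - [0,0,0]
  jaw: [0,0]

```text
time_s: 21.9
eef_pos: [0.505, 0.1548, 0.042]
eef_rot: [0.0, 0.998, 0.06, -0.001]
wrist_force: [-9.0, -2.2, 2.8]
opening: 0.002
grasp_force: 4.5
```

```bash
python3 -c "
from h import *
avg(4)"
```

```text
t 22.1 P [0.5051 0.1548 0.042 ] H mm [-66.4   0.1] F holder [-8.78 -1.02  2.39] M holder [-0.166  1.43  -0.007] op -0.001 g 4.5
```

arm_command:
  dp:
    - [0.0015,0,0]
    - [0.003,0,0]
    - [0.003,0,0]
  turn:
    - [0,0,0]
    - [0,0,0]
    - [0,0,0]
  jaw: [0,0,0]

```text
time_s: 22.48
eef_pos: [0.5052, 0.1547, 0.042]
eef_rot: [0.0, 0.998, 0.06, -0.002]
wrist_force: [-11.6, -2.6, 4.6]
opening: 0.001
grasp_force: 5.8
```

```bash
python3 -c "
from h import *
avg(4)"
```

```text
t 22.675 P [0.5052 0.1548 0.042 ] H mm [-66.3   0.1] F holder [-11.76  -1.44   4.64] M holder [-0.21   1.842  0.002] op 0.004 g 5.7
```

Firmly clamped at roughly 6 N. Retreating straight back, then up.

arm_command:
  dp:
    - [-0.01,0,0]
    - [-0.04,0,0]
    - [-0.08,0,0]
    - [-0.08,0,-0.15]
    - [-0.08,0,-0.4]
  turn:
    - [0,0,0]
    - [0,0,0]
    - [0,0,0]
    - [0,0,0]
    - [0,0,0]
  jaw: [0,0,0,0,0]

```text
time_s: 23.3
eef_pos: [0.4852, 0.1524, 0.1415]
eef_rot: [-0.0, 0.998, 0.06, -0.002]
wrist_force: [1.3, 0.7, 0.8]
opening: 0.0
grasp_force: 0.0
```

arm_command:
  dp:
    - [-0.3,0,-0.2]
    - [-0.3,0,-0.2]
    - [-0.3,0,-0.2]
  turn:
    - [0,0,0]
    - [0,0,0]
    - [0,0,0]
  jaw: [0,0,0]

```text
time_s: 23.68
eef_pos: [0.413, 0.1438, 0.1939]
eef_rot: [-0.0, 0.998, 0.06, 0.002]
wrist_force: [-0.3, 0.2, -0.1]
opening: 0.003
grasp_force: 0.0
```

```bash
python3 -c "
from h import *
avg(2)
a=camera('side').astype(int); b=cv2.imread('pics/k1s_raw.png').astype(int)
def dome(im):
  m=np.zeros(im.shape[:2],np.uint8); s=im[240:300,165:235]; m[240:300,165:235]=(s[...,1]-s[...,2]>22)*255
  c=max(cv2.findContours(m,0,1)[0],key=cv2.contourArea); return cv2.fitEllipse(c)
def knob(im):
  g=im.sum(2); r=g[273,236:262]; return r.tolist()
print(dome(b),dome(a)); print(knob(b)); print(knob(a))"
```

```text
t 23.775 P [0.4134 0.1437 0.1926] H mm [-158.7   -0. ] F holder [-0.05 -0.05  0.62] M holder [ 0.029 -0.032 -0.   ] op 0.001 g 0.0
((201.42579650878906, 268.4564208984375), (15.553345680236816, 25.171579360961914), 82.02498626708984) ((201.3879852294922, 268.4116516113281), (15.56396484375, 24.894489288330078), 82.74483489990234)
[535, 513, 456, 450, 440, 387, 368, 379, 386, 389, 388, 376, 365, 388, 478, 539, 548, 548, 547, 547, 549, 549, 547, 546, 541, 546]
[389, 386, 376, 362, 368, 435, 509, 538, 540, 542, 542, 547, 546, 544, 543, 546, 549, 547, 543, 547, 544, 545, 542, 542, 543, 542]
```

The lens hasn't moved: its dome centre is within 0.05 px of where it was seated. The jaw is forward and the arm is clear. Handing in.

```bash
python3 -c "
from h import *
print(hand_in())"
```

```text
the job is handed in; nothing more can be done
None
```

The condenser lens lies flat on the three pads, slid in under the lips and, judging by balanced side forces before I let go, bearing on both fixed points; the jaw is clamped against it at about 6 N, I never reached for the other optics, and the job was handed in at about 24 s (no verdict was returned).

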